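Put the spectacle bench back in order on its shadow tiles

ROBOT

A 7-joint arm with a two-finger parallel gripper is mounted at the origin on a cart in front of the work surface, level with it; the furniture and walls round the work are solid. World frame = base frame: x ahead of the robot, y to its left, z up, the work surface at z = 0. Lengths are in m, angles in rad, forces in N, time in s.
With the tool pointing down it reaches from about 0.4 to 0.875 m from the base axis. Payload 19.3 kg.
Tool frame: the origin (TCP) lies at the centre of the arm's flange, where the gripper is bolted on; the fingertips stand 173 mm ahead of it and the grasp point (between the pads) lies 155 mm ahead of it (bot.grip_point_offset is the distance from the TCP to the grasp point, in m); z points along the fingers, x is the direction in which the jaws open and shut, and the axes are right-handed (so a half turn about z gives the same grasp; the last joint's range is limited). The gripper opens to 85 mm and grips with 20 to 120 N. Pads are 22 mm wide; open, the fingers measure 114 mm over their backs; the gripper's body (76 mm by 85 mm) begins 54 mm behind the grasp point. The pads swing forward as they close: fully open they stand 13 mm farther back than shut.
Start: joints at [1.193, 0.521, -0.036, 1.599, 0.021, 1.021, -0.113], TCP at [0.189, -0.596, 0.405] pointing down, gripper open.
Joint ranges: [-2.91, 2.91], [-0.3, 2.13], [-1.5, 1.42], [0.17, 2.43], [-1.26, 4.41], [0.16, 1.93], [-2.52, 2.52]. Speed limits (rad/s): [1.89, 1.89, 2.39, 2.39, 3.01, 3.01, 3.01].

INTERFACE

Orientations are given as [roll, pitch, yaw] about the fixed x, y, z axes, in that order (R = Rz(yaw) Ry(pitch) Rx(roll)).
In Python, from workcell import bot gives the robot as it stands.
- The arm moves only by the tool step_arm, never from a script. Its argument "plan" is a list that holds one entry, the list of rows, each a list of 4 numbers: the shift along the world's x, y, z in cm, then the turn about the world's z in rad. A call has 1 to 12 rows; each row is the pose to reach, as a shift and turn from the pose measured when the call began; what a row does not reach only later rows make up. A row lasts 1/12 s, in which the tool goes at most 41.7 mm and 7.16 degrees, less where a joint would pass 70% of its speed; a pose out of reach is approached as far as the arm can. A call with a gripper value outside its range is refused whole. "jaw" is the closure, from 0 (fully open) to 1 (shut), set as the call begins (left out, the last holds). The fingers move at their own pace and stop on an object; "force" is the grip in N (left out, the last holds). Time passes only in rows, so rows that repeat a pose let the fingers close. It gives the time, the measured TCP pose, the force and the opening at its end, in the units of the state.
- bot.observe(): the state, without advancing time (a new reading comes with each control period).
- bot.grab_frame(name): name is "side" or "top" or "wrist"; returns a dict with "pixels" (384x512x3 uint8, blue, green, red), "mtx" (3x3 intrinsics, pixels), "R" (3x3) and "t" (3): a world point X has camera coordinates R X + t. Camera axes: x right, y down, z forward; pixel columns grow to the right and rows downward; lengths in m; the calibration is good to about 2 mm. A picture is of the moment at which its call begins. There is no depth.
- bot.job_done(): hands the job in, once; it reports no verdict.
The state is a dict: "clock": time; "qpos": joint angles; "qd": joint speeds; "joint_efforts": joint torques, N m; "position": TCP position; "tool_rot": TCP orientation; "force": force on the tool from outside, world axes, zero at the start; "moment": the same for the moment, N m; "grip_width": finger opening in m.
Only numpy, scipy, OpenCV 4.12 (cv2) and the standard library are available. Lean on these libraries where they do the work, as an engineer would, in place of code of your own. Each camera call takes 0.05 s, during which the arm holds its last target.

TASK

Tidy the bench: put the red screwdriver, the black and blue marker, the cork sanding block and the round tin with the dark green lid each on the blue tile that bears its own yellow outline, lying flat, centred on the outline and in line with it, the screwdriver's handle on the handle end of its outline. Order is free; leave the brown spectacles, the tape roll and the clear lens disc behind the work where they are.

Things in the scene. Friction and masses are not known exactly. Their poses are not given: they have to be found in the camera images.
- driver: Red-handled screwdriver, 20 x 156 x 20 mm. Origin at the centre of its underside, z up. Loose, lies on the bench. Its length runs along y: the red handle (20 mm wide and high) from y = +15 to +78 mm, the steel blade (4 mm thick, 8 to 12 mm above the underside) from y = +15 to -72 mm. Grip the handle near y = +42 mm, across x; its weight is there.
- marker: Felt marker, black and blue barrel, 17 mm wide (x), 128 mm long (y), 17 mm high. Origin at the centre of its underside, z up. Loose, lies on the bench. Lies on a flat and does not roll.
- block: Brown cork sanding block with dark underside, 46 (x) x 76 (y) x 26 mm high. Origin at the centre of its underside, z up. Loose, lies on the bench. Grip across x.
- tin: Round pale tin with dark green lid, 67 mm across, 32 mm high (lid the upper 9 mm; body 65 mm across). Origin at the centre of its underside, z up. Loose, lies on the bench. Its yaw does not matter.
- driver_tile: Fixed dark blue plate, 8 mm thick, lying on the bench, with a steel screw head in each corner and a yellow flat painted outline (not a recess): 46 x 176 mm, outline of a screwdriver, broad handle at +y, thin blade towards -y. Origin at the centre of its underside (z = 0 on the bench; its top face is 8 mm higher), z up. A screwdriver lying right has its origin over the tile's and its axes parallel to the tile's.
- marker_tile: Fixed dark blue plate, 8 mm thick, lying on the bench, with a steel screw head in each corner and a yellow flat painted outline (not a recess): 44 x 152 mm, outline a plain bar with round ends, 21 x 133 mm along y. Origin at the centre of its underside (z = 0 on the bench; its top face is 8 mm higher), z up. Either way round is right for the marker.
- block_tile: Fixed dark blue plate, 8 mm thick, lying on the bench, with a steel screw head in each corner and a yellow flat painted outline (not a recess): 72 x 100 mm, outline a rectangle 50 x 80 mm, long side along y. Origin at the centre of its underside (z = 0 on the bench; its top face is 8 mm higher), z up. Either way round is right for the block.
- tin_tile: Fixed dark blue plate, 8 mm thick, lying on the bench, with a steel screw head in each corner and a yellow flat painted outline (not a recess): 84 x 84 mm, outline a disc of 72 mm diameter at its centre. Origin at the centre of its underside (z = 0 on the bench; its top face is 8 mm higher), z up. 
- driver_tip (a point): Blade tip of the red screwdriver, at y = -72 mm, 10 mm above its underside.
- driver_tile_tip (a point): Where the blade tip belongs on the screwdriver tile: on its top face, at y = -72 mm.
- glasses: Brown tortoise spectacles, folded, 45 x 130 x 14 mm, loose bystander behind the work; origin at the centre of the underside. Leave alone.
- tape: Cream paper tape roll, 70 mm across, 19 mm high, loose bystander behind the work; origin at the centre of the underside. Leave alone.
- lens: Clear round lens disc, 59 mm across, 8 mm high, loose bystander behind the work; origin at the centre of the underside. Leave alone.
There are look-alikes about, which are no part of the job. Leave any purple look-alike of the block_tile alone.

How it is judged:
By the outcome, as a careful person would: the job done as asked, in the order asked, and still so for the second after the job is handed in, with the robot touching nothing.
It also fails if it takes over 96 s, if anything falls off the work surface, if the arm or the gripper's body presses on something with over 40 N, if the wrist force passes 120 N, or if a joint passes its speed limit or range.

## Working session

There is one attempt and no reset: what is moved stays moved. The work goes in short steps, Python scripts to look and compute and a tool call to move; the robot and the scene stay as the last step left them, time stands still between calls to the robot, and variables do not carry over. Pictures are saved under pics/ and viewed, and the job is handed in when it is done.

Besides the shell and the picture viewer there is one more tool, called after "Request:" as a command line: name --argument value ..., lists and objects as JSON in quotes. step_arm: Moves the arm, as the interface text tells. Its arguments: {"type":"object","properties":{"plan":{"type":"array"},"jaw":{"type":"number"},"force":{"type":"number"}},"required":["plan"]}

```bash
ls; mkdir -p pics; python3 - <<'E'
from workcell import bot
import cv2,pickle
print(bot.observe())
d={}
for n in("top","side","wrist"):
    f=bot.grab_frame(n); d[n]=f; cv2.imwrite(f"pics/{n}0.png",f["pixels"]); print(n,f["mtx"].tolist(),f["R"].round(3).tolist(),f["t"].round(3).tolist())
pickle.dump(d,open("f0.pkl","wb"))
E
```

```text
pics
{'clock': 0.0, 'qpos': array([ 1.192819  ,  0.52202617, -0.03633441,  1.59999553,  0.02118542,
        1.02106906, -0.11281709]), 'qd': array([-0.0006777 , -0.00069102, -0.0010132 , -0.00160256,  0.00079956,
        0.00259346, -0.00083059]), 'joint_efforts': array([ 1.28982309e-03, -9.27102041e+01,  1.98053330e+00, -3.69934130e+01,
        1.80638098e-02,  8.04210606e-03,  3.72427814e-05]), 'position': array([ 0.18928205, -0.59550934,  0.40412242]), 'tool_rot': array([ 3.14153035e+00,  1.11204388e-03, -1.26304787e+00]), 'force': array([0.07201003, 0.5599124 , 0.62858584]), 'moment': array([0.01806511, 0.04966737, 0.06022649]), 'grip_width': 0.08558480961780496}
top [[491.27266511225423, 0.0, 251.60668336294674], [0.0, 491.27266511225423, 196.59448867555886], [0.0, 0.0, 1.0]] [[-0.001, -1.0, -0.002], [-0.976, 0.001, -0.216], [0.216, 0.002, -0.976]] [-0.011, 0.629, 1.24]
side [[495.50390034677935, 0.0, 256.7905790119485], [0.0, 495.50390034677935, 183.6778030400643], [0.0, 0.0, 1.0]] [[-0.981, -0.194, -0.021], [-0.059, 0.394, -0.917], [0.186, -0.898, -0.398]] [0.648, 0.089, 1.466]
wrist [[283.87522398001585, 0.0, 258.41499926184713], [0.0, 283.87522398001585, 192.87301640089908], [0.0, 0.0, 1.0]] [[0.302, -0.953, -0.001], [-0.907, -0.288, 0.308], [-0.294, -0.093, -0.951]] [-0.624, -0.04, 0.38]
```

View pics/top0.png

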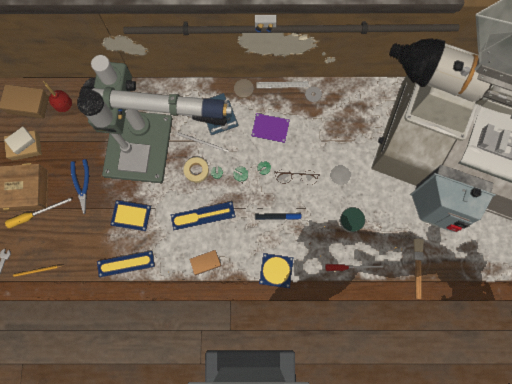

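View pics/side0.png

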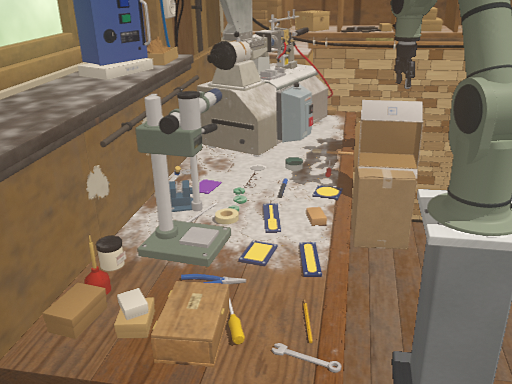

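View pics/wrist0.png

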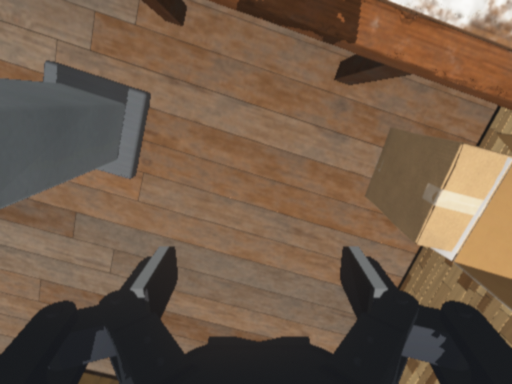

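```bash
cat > h.py <<'E'
import numpy as np,cv2
def ray(f,uv,z):
    uv=np.atleast_2d(np.array(uv,float)); K=f["mtx"];R=np.array(f["R"]);t=np.array(f["t"])
    d=np.c_[(uv[:,0]-K[0,2])/K[0,0],(uv[:,1]-K[1,2])/K[1,1],np.ones(len(uv))]@R
    c=-R.T@t
    return c+d*((z-c[2])/d[:,2])[:,None]
def blobs(f,lo,hi,box=None,amin=30):
    hsv=cv2.cvtColor(f["pixels"],cv2.COLOR_BGR2HSV); m=cv2.inRange(hsv,np.array(lo),np.array(hi))
    if box:
        k=np.zeros_like(m);k[box[1]:box[3],box[0]:box[2]]=255;m&=k
    cs,_=cv2.findContours(m,cv2.RETR_EXTERNAL,cv2.CHAIN_APPROX_NONE)
    return [c for c in cs if cv2.contourArea(c)>=amin],m
def wrect(f,c,z):
    # project contour to plane z and fit min area rect -> centre mm, sizes mm, long-axis yaw
    p=ray(f,c.reshape(-1,2),z)[:,:2]*1000
    (cx,cy),(w,h),a=cv2.minAreaRect(p.astype(np.float32))
    if w>h: L,W,ang=w,h,a
    else: L,W,ang=h,w,a+90
    return (round(cx,1),round(cy,1)),(round(L,1),round(W,1)),round((ang+90)%180-90,1)
E
python3 - <<'E'
import pickle,cv2,numpy as np
from h import *
d=pickle.load(open("f0.pkl","rb"));f=d["top"];im=f["pixels"]
for p in [(130,215),(115,206),(206,262),(278,216),(295,216),(352,219),(336,267),(130,205)]:
    print(p,im[p[1],p[0]],cv2.cvtColor(im,cv2.COLOR_BGR2HSV)[p[1],p[0]])
print("yellow");
for c in blobs(f,(20,120,120),(35,255,255),(90,190,310,300))[0]: print(c.reshape(-1,2).mean(0),wrect(f,c,.008))
print("blue");
for c in blobs(f,(100,100,20),(125,255,140),(90,190,310,300))[0]: print(c.reshape(-1,2).mean(0),wrect(f,c,.008))
print("cork");
for c in blobs(f,(5,80,90),(18,255,255),(185,240,225,285))[0]: print(wrect(f,c,.026))
print("red");
for c in blobs(f,(0,150,50),(5,255,255),(310,250,390,285),15)[0]+blobs(f,(172,150,50),(180,255,255),(310,250,390,285),15)[0]: print(c.reshape(-1,2).mean(0),wrect(f,c,.012))
print("tin");
for c in blobs(f,(60,60,10),(95,255,120),(320,195,380,245))[0]: print(wrect(f,c,.032), cv2.minEnclosingCircle((ray(f,c.reshape(-1,2),.032)[:,:2]*1000).astype(np.float32)))
cv2.imwrite("pics/crop.png",cv2.resize(im[190:290,90:390],None,fx=2.6,fy=2.6,interpolation=cv2.INTER_CUBIC))
E
```

```text
(130, 215) [ 87 193 223] [ 23 156 223]
(115, 206) [82 50 36] [111 143  82]
(206, 262) [ 79 121 167] [ 14 134 167]
(278, 216) [46 42 39] [107  39  46]
(295, 216) [139  75  34] [108 193 139]
(352, 219) [62 73 50] [76 80 73]
(336, 267) [28 33 97] [  2 181  97]
(130, 205) [81 65 62] [115  60  81]
yellow
[275.90277778 270.01388889] ((439.6, -77.7), (68.9, 68.2), -45.4)
[124.99019608 263.44117647] ((457.4, 331.3), (131.1, 20.4), -79.1)
[200.7699115  215.57522124] ((589.2, 127.7), (152.6, 23.4), -77.7)
[130.         214.97674419] ((590.9, 325.0), (79.8, 49.5), 80.5)
blue
[273.82352941 281.65882353] ((413.1, -73.4), (80.6, 31.1), 77.9)
[125.25925926 263.59259259] ((457.2, 330.6), (149.0, 42.6), -79.2)
[127.5  226.05] ((559.9, 329.6), (81.3, 7.1), 80.8)
[292.97222222 216.        ] ((587.5, -125.2), (41.6, 11.2), 89.9)
[202.878327   215.22053232] ((590.4, 124.0), (171.1, 43.3), -78.1)
[132.25423729 203.94915254] ((622.1, 321.0), (80.6, 6.9), 80.4)
cork
((459.4, 113.6), (75.5, 45.9), -70.1)
red
[336.0625     267.22916667] ((445.7, -240.8), (56.9, 13.4), 89.9)
tin
((574.9, -286.9), (60.5, 60.1), -0.1) ((574.9426879882812, -286.30206298828125), 31.552093505859375)
```

View pics/crop.png

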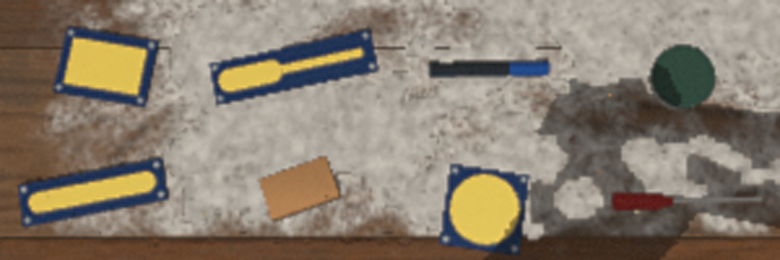

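```bash
python3 - <<'E'
import pickle,cv2,numpy as np
from h import *
d=pickle.load(open("f0.pkl","rb"))
f=d["top"];im=f["pixels"]
# tiles: union of blue+yellow
hsv=cv2.cvtColor(im,cv2.COLOR_BGR2HSV)
m=cv2.inRange(hsv,(98,60,20),(128,255,140))|cv2.inRange(hsv,(20,110,110),(35,255,255))
k=np.zeros_like(m);k[195:295,90:310]=255;m&=k;m=cv2.morphologyEx(m,cv2.MORPH_CLOSE,np.ones((3,3)))
for c in cv2.findContours(m,cv2.RETR_EXTERNAL,cv2.CHAIN_APPROX_NONE)[0]:
    if cv2.contourArea(c)>300: print("tile",wrect(f,c,.008))
# marker: dark
for lo,hi in [((95,25,15),(130,255,170))]:
    for c in blobs(f,lo,hi,(245,205,310,226),60)[0]: print("marker",wrect(f,c,.017))
cv2.imwrite("pics/c1.png",cv2.resize(im[205:285,240:400],None,fx=5,fy=5,interpolation=cv2.INTER_CUBIC))
E
```

```text
tile ((438.5, -77.5), (82.5, 82.0), 81.8)
tile ((457.2, 331.1), (150.7, 43.4), -79.2)
tile ((589.5, 123.3), (172.1, 44.9), -77.5)
tile ((590.4, 324.1), (99.3, 71.5), 80.4)
marker ((583.6, -85.9), (124.0, 16.6), -87.2)
```

View pics/c1.png

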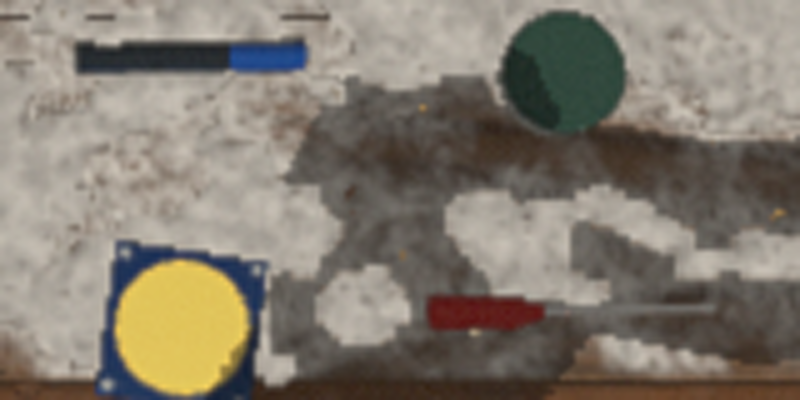

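Request:
step_arm --plan '[[[3, 3, 0, 0.15], [6, 6, 0, 0.25], [9, 9, 0, 0.37], [12, 12, 0, 0.5], [15, 15, 0, 0.62], [18, 18, 0, 0.75], [20, 21, 0, 0.87], [21, 24, 0, 1.0], [21, 27, 0, 1.1], [21, 30, 0, 1.2], [21, 32, 0, 1.26], [21, 32, 0, 1.26]]]' --jaw 0.4

```text
clock: 1.15
position: [0.3996, -0.2719, 0.4045]
tool_rot: [-3.141, 0.001, 0.005]
force: [0.5, -0.2, 0.1]
grip_width: 0.0511
```

```bash
cat >> h.py <<'E'
def snap(n,name):
    from workcell import bot
    import pickle
    f=bot.grab_frame(n); cv2.imwrite(f"pics/{name}.png",f["pixels"]); pickle.dump(f,open(f"{name}.pkl","wb")); return f
E
python3 - <<'E'
from h import *
f=snap("wrist","w1")
print(f["R"],-f["R"].T@f["t"])
E
```

```text
[[ 9.99988062e-01  4.87793559e-03  2.87174113e-04]
 [ 4.55160988e-03 -9.51246557e-01  3.08397910e-01]
 [ 1.77751853e-03 -3.08392921e-01 -9.51257403e-01]] [ 0.39897639 -0.19226234  0.37404884]
```

View pics/w1.png

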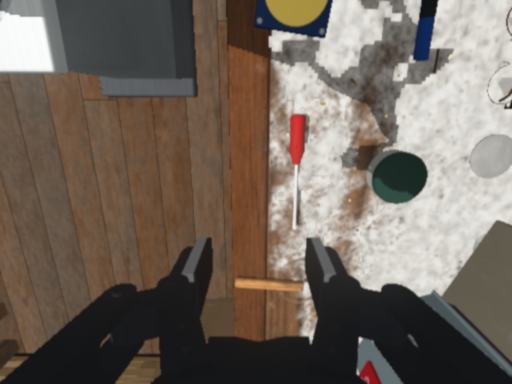

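```bash
python3 - <<'E'
import pickle
from h import *
w=pickle.load(open("w1.pkl","rb"));t=pickle.load(open("f0.pkl","rb"))["top"]
m=blobs(w,(0,150,50),(8,255,255),(270,90,330,180))[0]
for c in m: print("w red",wrect(w,c,.012), ray(w,c.reshape(-1,2),.012)[:,1].min(),ray(w,c.reshape(-1,2),.012)[:,1].max())
print("w tip",ray(w,(296,227),.010))
m=blobs(t,(0,120,40),(8,255,255),(310,250,390,285),15)[0]
for c in m: print("t red",wrect(t,c,.012))
print("t tip,hend,junc",ray(t,[(383.4,266.6),(325.6,267.6),(349,267.4)],.010))
for c in blobs(w,(60,60,10),(95,255,120),(350,130,440,220))[0]: print("tin w",wrect(w,c,.032))
E
```

```text
w red ((447.6, -238.6), (60.3, 17.7), 88.7) -0.2687063775804443 -0.20859031059390754
w tip [[ 0.45262842 -0.36036116  0.01      ]]
t red ((447.0, -242.1), (59.7, 16.1), 89.9)
t tip,hend,junc [[ 0.4480923  -0.36780499  0.01      ]
 [ 0.44555628 -0.21163711  0.01      ]
 [ 0.44603376 -0.27482789  0.01      ]]
tin w ((574.2, -282.5), (63.9, 63.3), -37.7)
```

Request:
step_arm --plan '[[[2, 1.2, -3, 0.01], [4.7, 2.6, -6.5, 0.01], [4.7, 2.6, -10, 0.01], [4.7, 2.6, -13.5, 0.01], [4.7, 2.6, -17, 0.01], [4.7, 2.6, -19, 0.01], [4.7, 2.6, -20, 0.01], [4.7, 2.6, -20, 0.01]]]'

```text
clock: 1.87
position: [0.4461, -0.2482, 0.2027]
tool_rot: [-3.141, 0.004, 0.009]
force: [-0.1, 0.6, -0.1]
grip_width: 0.0512
```

Request:
step_arm --plan '[[[0.1, 0.1, -1.5, 0.005], [0.1, 0.1, -2.6, 0.005], [0.1, 0.1, -2.6, 0.005], [0.1, 0.1, -2.6, 0.005]]]'

```text
clock: 2.2
position: [0.4471, -0.2475, 0.1772]
tool_rot: [-3.141, 0.004, 0.014]
force: [-0.1, 0.2, 1.4]
grip_width: 0.0513
```

Request:
step_arm --plan '[[[0, 0, 0, 0], [0, 0, 0, 0], [0, 0, 0, 0], [0, 0, 0, 0], [0, 0, 0, 0], [0, 0, 0, 0], [0, 0, 0, 0]]]' --jaw 1 --force 50

```text
clock: 2.78
position: [0.4474, -0.2477, 0.1782]
tool_rot: [3.141, 0.002, 0.014]
force: [-3.1, -0.7, 13.5]
grip_width: 0.0189
```

Request:
step_arm --plan '[[[0, 0, 2, 0], [0, 0, 4, 0], [0, 0, 7, 0], [0, 0, 10, 0], [0, 0, 13, 0], [0, 0, 13, 0]]]'

```text
clock: 3.28
position: [0.4483, -0.2481, 0.3136]
tool_rot: [3.138, -0.004, 0.013]
force: [1.2, -0.0, -0.1]
grip_width: 0.0186
```

```bash
python3 - <<'E'
from h import *
f=snap("wrist","w2");f=snap("top","t2")
E
```

```text
(no output)
```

View pics/w2.png

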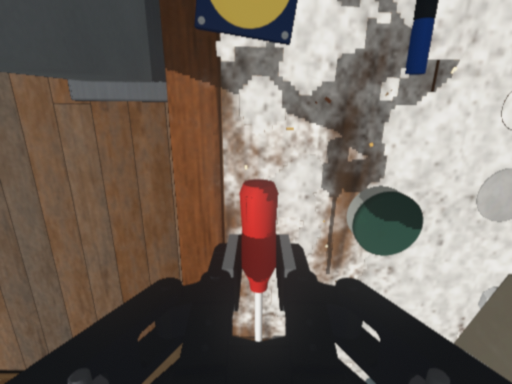

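Request:
step_arm --plan '[[[1.2, 3.7, 0, 0.02], [2.4, 7.4, 0, 0.04], [3.6, 11.1, 0, 0.06], [4.8, 14.8, 0, 0.08], [6, 18.5, 0, 0.1], [7.2, 22.2, 0, 0.12], [8.4, 26, 0, 0.14], [9.6, 29.8, 0, 0.16], [10.8, 33.6, 0, 0.18], [12, 37.4, 0, 0.2], [13.2, 41.3, 0, 0.2], [13.2, 41.3, 0, 0.2]]]'

```text
clock: 4.38
position: [0.5793, 0.1732, 0.3086]
tool_rot: [-3.139, -0.0, 0.221]
force: [-1.0, 0.9, -0.6]
grip_width: 0.0186
```

Request:
step_arm --plan '[[[0, 0, -2, 0], [0, 0, -5, 0], [0, 0, -8, 0], [0, 0, -10, 0], [0, 0, -11, 0], [0, 0, -11, 0], [0, 0, -11, 0]]]'

```text
clock: 4.97
position: [0.5793, 0.1733, 0.1985]
tool_rot: [-3.139, 0.001, 0.221]
force: [-0.3, -0.0, 0.2]
grip_width: 0.0185
```

```bash
python3 - <<'E'
from h import *
from workcell import bot
f=snap("wrist","w3");f=snap("top","t3"); cv2.imwrite("pics/t3c.png",cv2.resize(f["pixels"][150:290,90:290],None,fx=4,fy=4,interpolation=cv2.INTER_CUBIC))
print(bot.observe()["position"],bot.observe()["tool_rot"])
E
```

```text
[0.57967434 0.17337763 0.19970936] [-3.13850836e+00 -1.50617477e-03  2.20619740e-01]
```

View pics/w3.png

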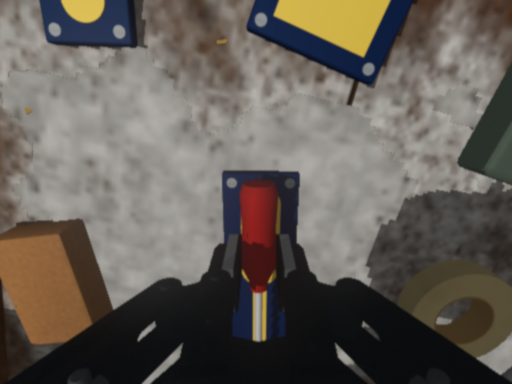

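```bash
python3 - <<'E'
import pickle
from h import *
w=pickle.load(open("w3.pkl","rb"))
p=ray(w,[(231.5,183),(290.5,183)],.009);print(p,np.arctan2(*(p[1]-p[0])[[1,0]]),p.mean(0))
# screw heads, top camera on original image
t=pickle.load(open("f0.pkl","rb"))["top"]
g=cv2.cvtColor(t["pixels"],cv2.COLOR_BGR2HSV)
E
```

```text
[[0.55633503 0.20358109 0.009     ]
 [0.5898952  0.21109321 0.009     ]] 0.22021033530039827 [0.57311511 0.20733715 0.009     ]
```

View pics/t3c.png

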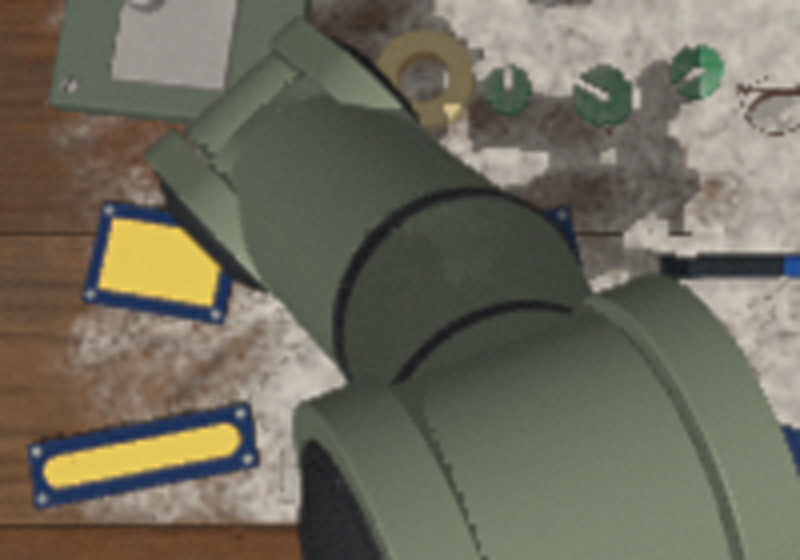

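Request:
step_arm --plan '[[[0.1, -0.4, -0.4, 0], [0.2, -0.8, -0.8, 0], [0.2, -0.8, -1.2, 0], [0.2, -0.8, -1.2, 0], [0.2, -0.8, -1.2, 0]]]'

```text
clock: 5.48
position: [0.5816, 0.1653, 0.1875]
tool_rot: [-3.138, -0.001, 0.22]
force: [-0.2, 0.8, -0.6]
grip_width: 0.0189
```

Request:
step_arm --plan '[[[0, 0, -0.1, 0], [0, 0, -0.15, 0], [0, 0, -0.15, 0]]]'

```text
clock: 5.73
position: [0.5816, 0.1655, 0.1863]
tool_rot: [-3.138, -0.001, 0.221]
force: [-1.3, 0.2, 3.6]
grip_width: 0.0191
```

Request:
step_arm --plan '[[[0, 0, 0, 0], [0, 0, 0, 0], [0, 0, 0, 0], [0, 0, 0, 0], [0, 0, 0, 0]]]' --jaw 0.5

```text
clock: 6.15
position: [0.5816, 0.1655, 0.1863]
tool_rot: [-3.138, -0.001, 0.221]
force: [-0.3, -0.4, -0.4]
grip_width: 0.0425
```

Request:
step_arm --plan '[[[0, 0, 2, 0], [0, 0, 5, 0], [0, 0, 9, 0], [-3, -2, 12, 0], [-6, -4, 14, 0], [-10, -6, 16, 0.05], [-12, -6, 18, 0.1], [-12, -6, 18, 0.1]]]'

```text
clock: 6.82
position: [0.4581, 0.1046, 0.3697]
tool_rot: [-3.141, -0.003, 0.324]
force: [2.3, 1.1, 2.0]
grip_width: 0.0429
```

```bash
python3 - <<'E'
from h import *
f=snap("wrist","w4")
E
```

```text
(no output)
```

View pics/w4.png

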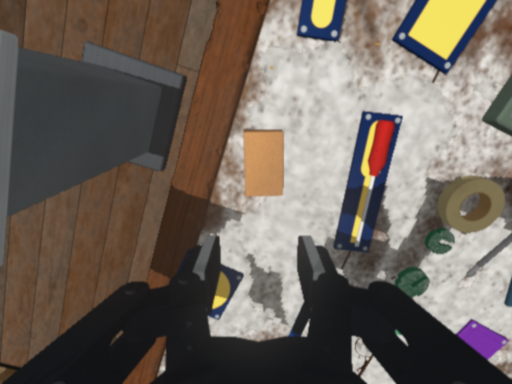

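```bash
python3 - <<'E'
import pickle
from h import *
w=pickle.load(open("w4.pkl","rb"));im=w["pixels"]
cv2.imwrite("pics/w4c.png",cv2.resize(im[100:260,320:420],None,fx=3.7,fy=3.7,interpolation=cv2.INTER_CUBIC))
for c in blobs(w,(0,150,50),(8,255,255),(350,100,410,190))[0]: print("red",wrect(w,c,.018))
for c in blobs(w,(5,80,90),(18,255,255),(230,115,300,210),500)[0]: print("cork",wrect(w,c,.026))
E
```

```text
red ((580.8, 175.1), (61.5, 18.8), -77.7)
cork ((460.7, 118.0), (75.5, 43.6), -70.9)
```

View pics/w4c.png

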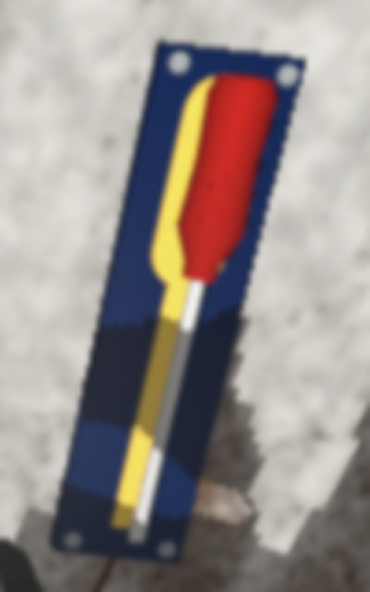

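```bash
python3 - <<'E'
import pickle
from h import *
w=pickle.load(open("w4.pkl","rb"))
P=lambda *a:[(320+x/3.7-.4,100+y/3.7-.4) for x,y in a]
s=ray(w,P((179,62),(288,75),(72,540),(167,549)),.009)[:,:2]*1e3
c=s.mean(0);ax=(s[0]+s[1]-s[2]-s[3])/2;th=np.arctan2(-ax[0],ax[1]);print("tile",c,th,np.linalg.norm(ax))
R=np.array([[np.cos(th),np.sin(th)],[-np.sin(th),np.cos(th)]])
tip=ray(w,P((136,537)),.018)[:,:2]*1e3; print("tip",R@(tip[0]-c))
b=ray(w,P((199,282)),.018)[:,:2]*1e3; print("junction",R@(b[0]-c))
for cc in blobs(w,(0,150,50),(8,255,255),(350,100,410,190))[0]:
  for z in(.018,.022):
    p=(ray(w,cc.reshape(-1,2),z)[:,:2]*1e3-c)@R.T; print(z,p.min(0),p.max(0))
E
```

```text
tile [590.56712832 127.36924901] 0.2115180551954712 163.76692679518462
tip [  1.08709314 -73.89871923]
junction [ 1.3034011  16.76855259]
0.018 [-8.99060121 17.94131066] [ 9.88236085 79.47229726]
0.022 [-10.66049024  18.77225851] [ 7.97752785 79.53726387]
```

Request:
step_arm --plan '[[[0.1, 1, -3, 0.02], [0.1, 1.1, -7, 0.02], [0.1, 1.1, -10, 0.02], [0.1, 1.1, -13, 0.02], [0.1, 1.1, -15, 0.02], [0.1, 1.1, -15.5, 0.02], [0.1, 1.1, -15.5, 0.02]]]' --jaw 0.12

```text
clock: 7.45
position: [0.4611, 0.1163, 0.2122]
tool_rot: [-3.14, -0.002, 0.341]
force: [-0.4, 0.1, 1.0]
grip_width: 0.075
```

Request:
step_arm --plan '[[[-0.1, -0.1, -1.5, 0], [-0.1, -0.1, -2.6, 0], [-0.1, -0.1, -2.7, 0], [-0.1, -0.1, -2.7, 0]]]'

```text
clock: 7.78
position: [0.4603, 0.1154, 0.1855]
tool_rot: [-3.14, -0.002, 0.342]
force: [0.1, -0.1, -0.6]
grip_width: 0.075
```

Request:
step_arm --plan '[[[0, 0, 0, 0], [0, 0, 0, 0], [0, 0, 0, 0], [0, 0, 0, 0], [0, 0, 0, 0], [0, 0, 0, 0], [0, 0, 0, 0]]]' --jaw 1 --force 50

```text
clock: 8.37
position: [0.4606, 0.1155, 0.1865]
tool_rot: [-3.14, -0.003, 0.341]
force: [-2.7, -0.4, 13.5]
grip_width: 0.0445
```

Request:
step_arm --plan '[[[0, 0, 2, 0], [0, 0, 5, 0], [0, 0, 8, 0], [0, 0, 11, 0], [0, 0, 13, 0], [0, 0, 13, 0]]]'

```text
clock: 8.87
position: [0.4613, 0.1157, 0.3205]
tool_rot: [-3.141, -0.009, 0.341]
force: [0.7, 0.0, -0.1]
grip_width: 0.0445
```

Request:
step_arm --plan '[[[1.5, 2.4, 0, -0.06], [3, 4.8, 0, -0.12], [4.5, 7.2, 0, -0.18], [6, 9.6, 0, -0.24], [7.5, 12, 0, -0.3], [9, 14.4, 0, -0.36], [10.5, 16.8, 0, -0.42], [12, 19.4, 0, -0.48], [13, 21, 0, -0.509], [13, 21, 0, -0.509], [13, 21, 0, -0.509]]]'

```text
clock: 9.78
position: [0.591, 0.3265, 0.3198]
tool_rot: [3.141, -0.008, -0.167]
force: [-0.1, -1.2, -1.0]
grip_width: 0.0443
```

Request:
step_arm --plan '[[[0, 0, -2, 0], [0, 0, -5, 0], [0, 0, -8, 0], [0, 0, -10, 0], [0, 0, -11, 0], [0, 0, -11, 0], [0, 0, -11, 0]]]'

```text
clock: 10.37
position: [0.5912, 0.3262, 0.2105]
tool_rot: [3.142, -0.008, -0.167]
force: [1.0, 0.6, -0.5]
grip_width: 0.0447
```

```bash
python3 - <<'E'
from h import *
from workcell import bot
f=snap("wrist","w5")
print(bot.observe()["position"],bot.observe()["tool_rot"])
E
```

```text
[0.59138449 0.32642046 0.2111955 ] [-3.14082358 -0.00929745 -0.16701991]
```

View pics/w5.png

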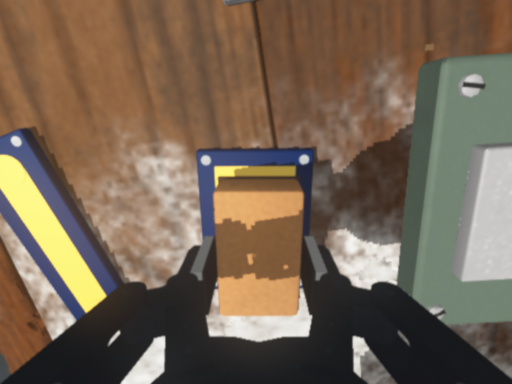

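```bash
python3 - <<'E'
import pickle
from h import *
w=pickle.load(open("w5.pkl","rb"))
s=ray(w,[(206,160),(304,159.5)],.009);print(s,s.mean(0),np.arctan2(*(s[1]-s[0])[[1,0]]))
th=-.167;a=np.array([np.cos(th),np.sin(th)])
print("tile across",s.mean(0)[:2]@a, "tcp",np.array([.5914,.3264])@a)
# block bottom z = .2112-.186=.025, top .051
b=ray(w,[(214.5,190),(303,190)],.051);print("block",b.mean(0)[:2]@a,np.linalg.norm(b[1]-b[0]))
E
```

```text
[[0.56883279 0.37574784 0.009     ]
 [0.62781289 0.36596319 0.009     ]] [0.59832284 0.37085552 0.009     ] -0.16440014126150126
tile across 0.5283535014019379 tcp 0.5289165840045231
block 0.5301827124975418 0.04214284764923352
```

Request:
step_arm --plan '[[[-0.05, 0, -0.8, 0], [-0.08, -0.05, -1.5, 0], [-0.08, -0.05, -1.7, 0], [-0.08, -0.05, -1.7, 0], [-0.08, -0.05, -1.7, 0]]]'

```text
clock: 10.83
position: [0.5907, 0.3257, 0.1947]
tool_rot: [-3.141, -0.01, -0.167]
force: [-1.8, -2.4, 8.6]
grip_width: 0.0446
```

Request:
step_arm --plan '[[[0, 0, 0, 0], [0, 0, 0, 0], [0, 0, 0, 0], [0, 0, 0, 0], [0, 0, 0, 0]]]' --jaw 0.15

```text
clock: 11.25
position: [0.5907, 0.3258, 0.1946]
tool_rot: [-3.141, -0.01, -0.167]
force: [-0.5, 0.7, 0.7]
grip_width: 0.0721
```

Request:
step_arm --plan '[[[0, 0, 2, 0], [0, 0, 5, 0], [0, 0, 9, 0], [-2, -3, 11, 0], [-5, -6, 13, 0], [-8, -9, 15, 0], [-8, -13, 15, 0], [-8, -17, 15, 0], [-8, -17, 15, 0]]]'

```text
clock: 12.0
position: [0.5106, 0.1488, 0.3451]
tool_rot: [3.139, -0.011, -0.174]
force: [2.1, -0.8, 0.2]
grip_width: 0.0728
```

```bash
python3 - <<'E'
from h import *
f=snap("wrist","w6")
E
```

```text
(no output)
```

View pics/w6.png

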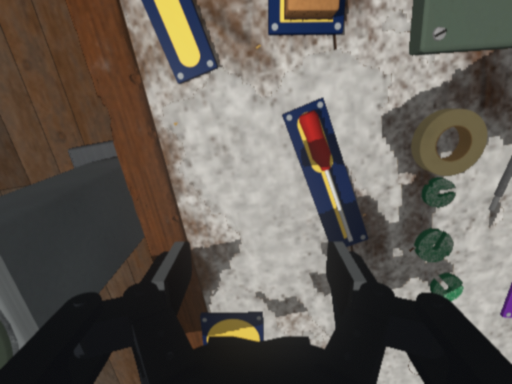

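Request:
step_arm --plan '[[[1, -4, 0, 0.05], [2, -8, 0, 0.1], [3, -12, 0, 0.15], [4, -16, 0, 0.174], [5, -19, 0, 0.174], [6, -20, 0, 0.174], [6, -20, 0, 0.174]]]'

```text
clock: 12.63
position: [0.5722, -0.0522, 0.3447]
tool_rot: [3.139, -0.011, -0.003]
force: [-0.4, -0.4, -1.1]
grip_width: 0.0728
```

```bash
python3 - <<'E'
from h import *
import pickle
t=pickle.load(open("f0.pkl","rb"))["top"]
print(ray(t,[(255.2,216.4),(301.2,216)],.012))
f=snap("wrist","w7");print(f["t"])
E
```

```text
[[ 0.5857661  -0.02185585  0.012     ]
 [ 0.58674596 -0.1487603   0.012     ]]
[-0.57648042 -0.0673075   0.30089407]
```

View pics/w7.png

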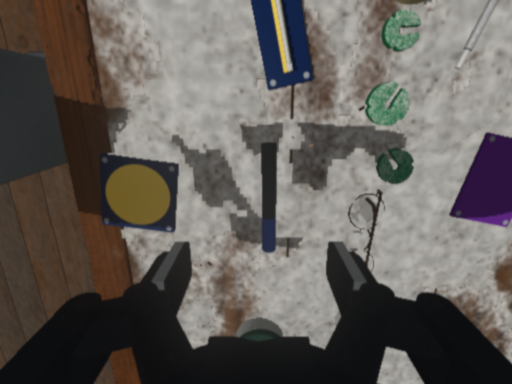

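```bash
python3 - <<'E'
from h import *
import pickle
w=pickle.load(open("w7.pkl","rb"))
g=w["pixels"].max(2).astype(np.uint8)
hsv=cv2.cvtColor(w["pixels"],cv2.COLOR_BGR2HSV)
m=((w["pixels"][...,2]<45)).astype(np.uint8)*255
k=np.zeros_like(m);k[135:260,255:285]=255;m&=k
for c in cv2.findContours(m,0,cv2.CHAIN_APPROX_NONE)[0]:
    if cv2.contourArea(c)>300: print("marker",wrect(w,c,.015))
for c in blobs(w,(20,100,80),(35,255,255),(95,150,185,235))[0]: print("tin tile",wrect(w,c,.008))
E
```

```text
marker ((587.1, -78.9), (126.5, 14.1), -89.9)
tin tile ((439.7, -74.3), (71.1, 70.6), 80.3)
```

Request:
step_arm --plan '[[[0.7, -1.5, -3, 0.006], [1.4, -3, -6, 0.006], [1.4, -3, -9, 0.006], [1.4, -3, -12, 0.006], [1.4, -3, -14, 0.006], [1.4, -3, -14.3, 0.006], [1.4, -3, -14.3, 0.006]]]' --jaw 0.4

```text
clock: 13.27
position: [0.5852, -0.0787, 0.201]
tool_rot: [3.141, -0.009, 0.006]
force: [0.2, -0.1, -0.3]
grip_width: 0.0513
```

Request:
step_arm --plan '[[[0.1, -0.3, -1.5, 0], [0.1, -0.3, -2.2, 0], [0.1, -0.3, -2.2, 0], [0.1, -0.3, -2.2, 0]]]'

```text
clock: 13.6
position: [0.5864, -0.0814, 0.18]
tool_rot: [3.141, -0.01, 0.007]
force: [0.8, 0.1, -0.2]
grip_width: 0.0515
```

Request:
step_arm --plan '[[[0, 0, 0, 0], [0, 0, 0, 0], [0, 0, 0, 0], [0, 0, 0, 0], [0, 0, 0, 0], [0, 0, 0, 0], [0, 0, 0, 0]]]' --jaw 1 --force 50

```text
clock: 14.18
position: [0.5867, -0.0813, 0.181]
tool_rot: [3.141, -0.011, 0.007]
force: [-1.9, 0.4, 10.6]
grip_width: 0.0153
```

Request:
step_arm --plan '[[[0, 0, 2, 0], [0, 0, 5, 0], [0, 0, 8, 0], [0, 0, 11, 0], [0, 0, 13, 0], [0, 0, 13, 0]]]'

```text
clock: 14.68
position: [0.5876, -0.0813, 0.3155]
tool_rot: [3.14, -0.017, 0.006]
force: [1.6, -0.7, -0.2]
grip_width: 0.0158
```

```bash
python3 - <<'E'
from h import *
f=snap("wrist","w8");snap("top","t8")
E
```

```text
(no output)
```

View pics/w8.png

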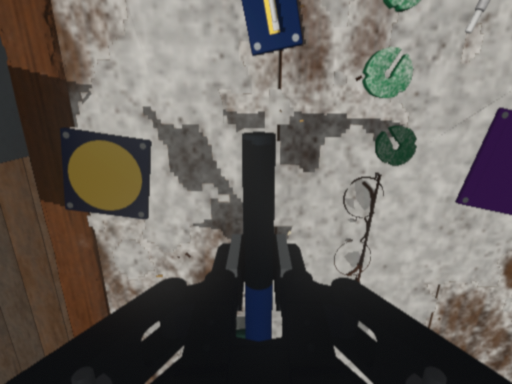

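View pics/t8.png

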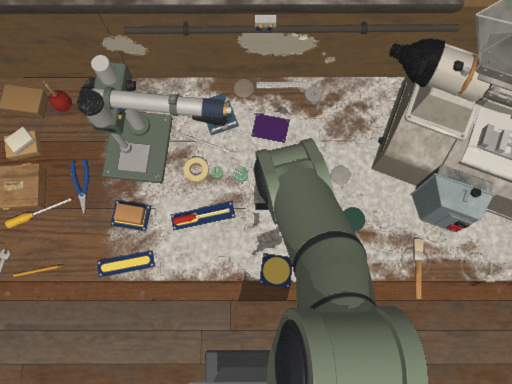

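```bash
python3 - <<'E'
from h import *
import pickle
w=pickle.load(open("w8.pkl","rb"))
print(ray(w,[(258,133),(258,340)],.1505), ray(w,[(258,132),(258,342)],.143))
t=pickle.load(open("t8.pkl","rb"))
for c in blobs(t,(5,80,90),(18,255,255),(110,200,150,230),100)[0]: print("cork",wrect(t,c,.034))
for c in blobs(t,(0,120,40),(8,255,255),(170,205,210,228),15)[0]: print("t red",wrect(t,c,.020))
cv2.imwrite("pics/t8c.png",cv2.resize(t["pixels"][195:235,100:240],None,fx=5,fy=5,interpolation=cv2.INTER_CUBIC))
E
```

```text
[[ 0.5897542  -0.01626267  0.1505    ]
 [ 0.59039786 -0.13845177  0.1505    ]] [[ 0.58987976 -0.01658966  0.143     ]
 [ 0.59057035 -0.14768727  0.143     ]]
cork ((590.2, 320.9), (80.2, 46.8), 80.4)
t red ((579.8, 172.1), (59.7, 17.5), -78.5)
```

View pics/t8c.png

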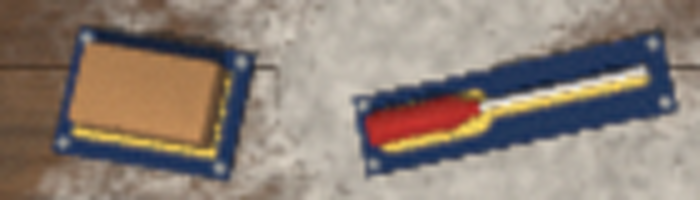

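Request:
step_arm --plan '[[[-1.2, 3.8, 0, 0.02], [-2.4, 7.6, 0, 0.04], [-3.6, 11.4, 0, 0.06], [-4.8, 15.2, 0, 0.08], [-6, 19, 0, 0.1], [-7.2, 22.8, 0, 0.12], [-8.4, 26.6, 0, 0.14], [-9.6, 30.4, 0, 0.16], [-10.8, 34.2, 0, 0.182], [-12, 38, 0, 0.182], [-13, 41.4, 0, 0.182], [-13, 41.4, 0, 0.182]]]'

```text
clock: 15.78
position: [0.4531, 0.3392, 0.311]
tool_rot: [-3.139, -0.011, 0.196]
force: [-0.5, 0.4, 0.2]
grip_width: 0.0151
```

Request:
step_arm --plan '[[[0, 0, -2, 0], [0, 0, -5, 0], [0, 0, -8, 0], [0, 0, -10, 0], [0, 0, -10.5, 0], [0, 0, -10.5, 0], [0, 0, -10.5, 0]]]'

```text
clock: 16.37
position: [0.4531, 0.3393, 0.2063]
tool_rot: [-3.139, -0.01, 0.196]
force: [0.4, -0.3, -0.0]
grip_width: 0.0152
```

```bash
python3 - <<'E'
from h import *
from workcell import bot
f=snap("wrist","w9")
print(bot.observe()["position"],bot.observe()["tool_rot"])
E
```

```text
[0.45332887 0.33942994 0.20688006] [-3.13848416 -0.01132493  0.19621682]
```

View pics/w9.png

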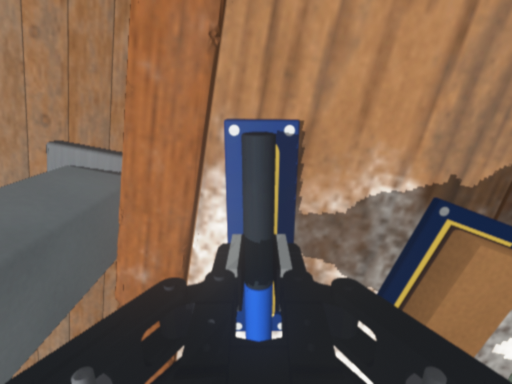

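```bash
python3 - <<'E'
import pickle
from h import *
w=pickle.load(open("w9.pkl","rb"));im=w["pixels"]
cv2.imwrite("pics/w9c.png",cv2.resize(im[110:350,210:310],None,fx=4,fy=2.4,interpolation=cv2.INTER_CUBIC))
s=ray(w,[(234,130),(291,129.5),(240,327),(278,326.5)],.009)[:,:2]*1e3
c=s.mean(0);ax=(s[0]+s[1]-s[2]-s[3])/2;th=np.arctan2(-ax[0],ax[1]);print("tile",c,th,np.linalg.norm(ax), np.linalg.norm(s[0]-s[1]),np.linalg.norm(s[2]-s[3]))
th2=np.arctan2(*(s[1]-s[0])[[1,0]]);print(th2)
R=np.array([[np.cos(th),np.sin(th)],[-np.sin(th),np.cos(th)]])
e=ray(w,[(258.5,133)],.042)[0,:2]*1e3;print("marker end",R@(e-c))
e=ray(w,[(257.5,341)],.034)[0,:2]*1e3;print("marker end",R@(e-c))
g=np.array([453.3,339.4])+155*.0113*np.array([np.cos(.196),np.sin(.196)]);print("grip",R@(g-c))
E
```

```text
tile [457.76839463 333.88644059] 0.18210012211586196 140.84687000152215 32.89998827496217 27.712237426479316
0.20337640095108742
marker end [-2.73308245 71.9868317 ]
marker end [ -1.46919558 -58.18341091]
grip [-1.64470126  6.25594611]
```

View pics/w9c.png

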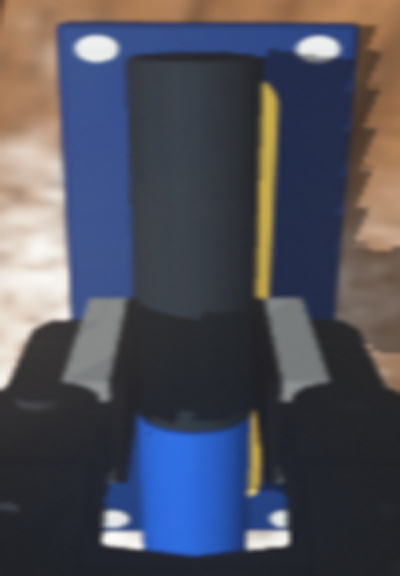

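Request:
step_arm --plan '[[[0.15, -0.3, -0.6, -0.006], [0.3, -0.55, -1.2, -0.006], [0.32, -0.55, -1.75, -0.006], [0.32, -0.55, -1.8, -0.006], [0.32, -0.55, -1.8, -0.006]]]'

```text
clock: 16.83
position: [0.4571, 0.3336, 0.1888]
tool_rot: [-3.139, -0.012, 0.189]
force: [-0.3, -1.6, 2.3]
grip_width: 0.0153
```

Request:
step_arm --plan '[[[0, 0, 0, 0], [0, 0, 0, 0], [0, 0, 0, 0], [0, 0, 0, 0], [0, 0, 0, 0]]]' --jaw 0.4

```text
clock: 17.25
position: [0.457, 0.3336, 0.1888]
tool_rot: [-3.139, -0.012, 0.19]
force: [0.7, 0.5, -0.3]
grip_width: 0.0509
```

Request:
step_arm --plan '[[[0, 0, 2, 0], [0, 0, 5, 0], [0, 0, 9, 0], [0, -3, 13, -0.05], [0, -7, 15, -0.1], [0, -11, 16, -0.15], [1, -15, 16, -0.18], [2, -19, 16, -0.18], [2, -19, 16, -0.18]]]'

```text
clock: 18.0
position: [0.478, 0.1373, 0.3491]
tool_rot: [3.141, -0.013, 0.003]
force: [1.2, -0.3, 0.5]
grip_width: 0.0514
```

```bash
python3 - <<'E'
from h import *
t=snap("top","t10")
cv2.imwrite("pics/t10c.png",cv2.resize(t["pixels"][190:290,90:250],None,fx=5,fy=5,interpolation=cv2.INTER_CUBIC))
snap("wrist","w10")
E
```

```text
(no output)
```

View pics/t10c.png

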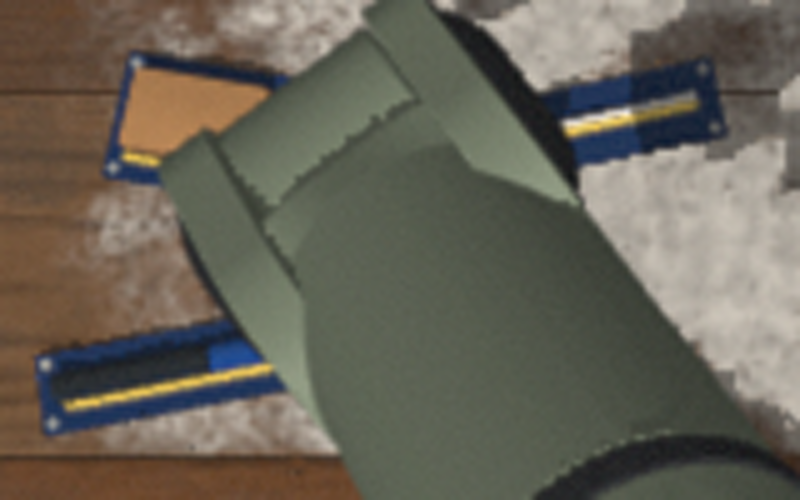

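View pics/w10.png

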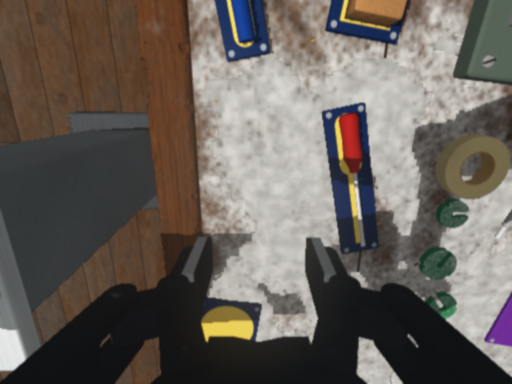

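Request:
step_arm --plan '[[[1, -3.9, 0, 0], [2, -7.8, 0, 0], [3, -11.7, 0, 0], [4, -15.6, 0, 0], [5, -19.5, 0, 0], [6, -23.4, 0, 0], [7, -27.3, 0, 0], [8, -31.2, 0, 0], [9, -35, 0, 0], [9.6, -37, 0, 0], [9.6, -37, 0, 0], [9.6, -37, 0, 0]]]' --jaw 0

```text
clock: 19.1
position: [0.574, -0.2287, 0.3482]
tool_rot: [-3.139, -0.012, 0.005]
force: [0.4, 0.9, -0.1]
grip_width: 0.0853
```

```bash
python3 - <<'E'
from h import *
w=snap("wrist","w11")
for c in blobs(w,(60,60,10),(95,255,120),(200,60,340,250),200)[0]:
    p=(ray(w,c.reshape(-1,2),.032)[:,:2]*1e3).astype(np.float32); print(wrect(w,c,.032),cv2.fitEllipse(p))
t=snap("top","t11")
cv2.imwrite("pics/t11c.png",cv2.resize(t["pixels"][190:290,90:250],None,fx=5,fy=5,interpolation=cv2.INTER_CUBIC))
E
```

```text
((576.6, -279.5), (61.9, 56.4), -0.2) ((576.3178100585938, -281.3790283203125), (57.714256286621094, 62.36070251464844), 86.60588073730469)
```

View pics/w11.png

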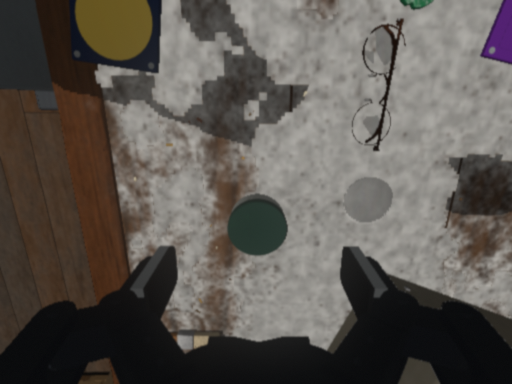

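View pics/t11c.png

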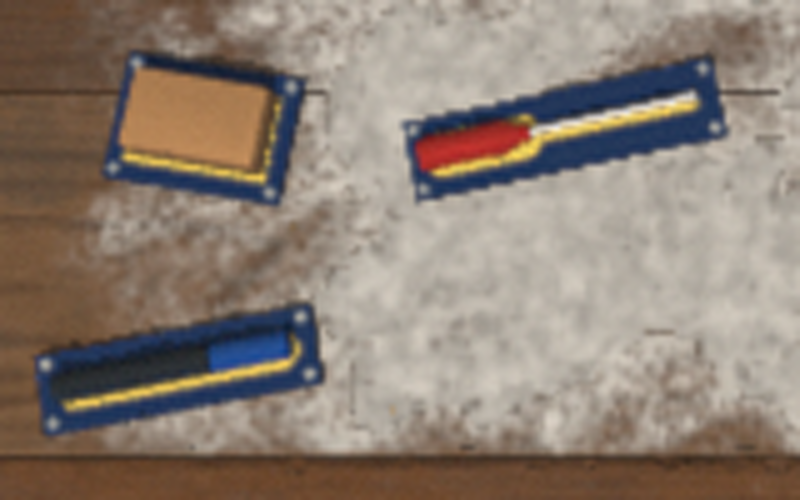

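```bash
python3 - <<'E'
from h import *
import pickle
w=pickle.load(open("w11.pkl","rb"))
for z in(0,.1,.2): print(z,ray(w,[(386,275),(345,330)],z)[:,:2])
t=pickle.load(open("t11.pkl","rb"))
P=lambda *a:[(90+x/5-.4,190+y/5-.4) for x,y in a]
def chk(name,sc,pts,z):
    s=ray(t,P(*sc),.009)[:,:2]*1e3;c=s.mean(0);ax=(s[0]+s[1]-s[2]-s[3])/2;th=np.arctan2(-ax[0],ax[1])
    R=np.array([[np.cos(th),np.sin(th)],[-np.sin(th),np.cos(th)]])
    print(name,c,th,np.linalg.norm(ax)); print((R@((ray(t,P(*pts),z)[:,:2]*1e3-c).T)).T.round(1))
# marker top-face corners TL,BL,TR,BR
chk("marker",[(45,364),(53,424),(301,316),(309,373)],[(52,374),(57,402),(289,331),(291,357)],.020)
chk("driver tip,junc",[(412,130),(424,190),(702,67),(716,128)],[(697,97),(530,132)],.018)
chk("block corners",[(136,61),(112,167),(291,87),(269,192)],[(136,68),(120,150),(270,85),(252,172)],.034)
E
```

```text
0 [[ 0.74566779 -0.36413575]
 [ 0.70058788 -0.45317019]]
0.1 [[ 0.69163225 -0.29649244]
 [ 0.66072726 -0.35753089]]
0.2 [[ 0.63759671 -0.22884913]
 [ 0.62086664 -0.2618916 ]]
marker [457.36027871 331.03126506] 0.1908978909460004 139.8474368590817
[[  8.8  63.8]
 [ -6.5  63.1]
 [  7.3 -64.6]
 [ -6.7 -63.6]]
driver tip,junc [589.50944977 124.27324526] 0.21464962684312325 164.08380912988713
[[ -0.2 -75.6]
 [  0.3  18. ]]
block corners [590.91149524 324.68905723] -0.1642022209811616 88.34160736708029
[[ 22.4  35.6]
 [-23.4  34.1]
 [ 25.  -38.7]
 [-23.5 -39.1]]
```

```bash
python3 - <<'E'
from h import *
import pickle
t=pickle.load(open("f0.pkl","rb"))["top"]
for z in(0,.05,.1,.15,.2,.25): print(z,ray(t,[(413,212),(430,173),(375,165),(470,231)],z)[:,:2].round(3).tolist())
E
```

```text
0 [[0.6, -0.462], [0.712, -0.518], [0.736, -0.363], [0.546, -0.615]]
0.05 [[0.59, -0.445], [0.699, -0.499], [0.722, -0.35], [0.539, -0.593]]
0.1 [[0.581, -0.429], [0.685, -0.481], [0.707, -0.337], [0.531, -0.571]]
0.15 [[0.572, -0.412], [0.672, -0.462], [0.693, -0.325], [0.524, -0.548]]
0.2 [[0.562, -0.395], [0.658, -0.443], [0.678, -0.312], [0.517, -0.526]]
0.25 [[0.553, -0.379], [0.644, -0.425], [0.664, -0.299], [0.509, -0.504]]
```

```bash
python3 - <<'E'
import pickle,cv2
from h import *
d=pickle.load(open("f0.pkl","rb"));cv2.imwrite("pics/s0c.png",cv2.resize(d["side"]["pixels"][20:220,190:370],None,fx=3.3,fy=3,interpolation=cv2.INTER_CUBIC))
E
```

```text
(no output)
```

View pics/s0c.png

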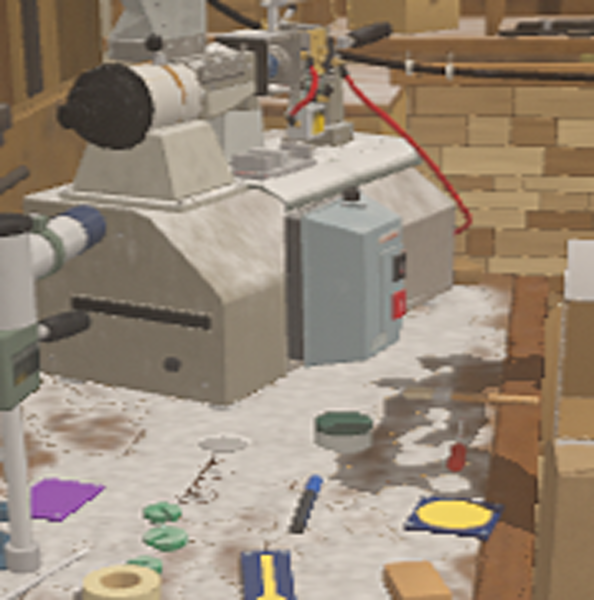

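Request:
step_arm --plan '[[[0, -2, -2, 0], [0, -4, -4, 0], [0, -5.5, -7, 0], [0, -5.5, -10, 0], [0, -5.5, -12, 0], [0, -5.5, -12, 0], [0, -5.5, -12, 0]]]'

```text
clock: 19.78
position: [0.5743, -0.2806, 0.2286]
tool_rot: [-3.138, -0.011, 0.009]
force: [-0.4, 0.6, 0.6]
grip_width: 0.0855
```

```bash
python3 - <<'E'
from h import *
w=snap("wrist","w12");t=snap("top","t12")
E
```

```text
(no output)
```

View pics/w12.png

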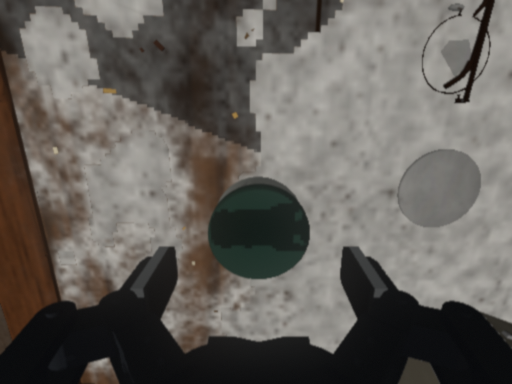

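View pics/t12.png

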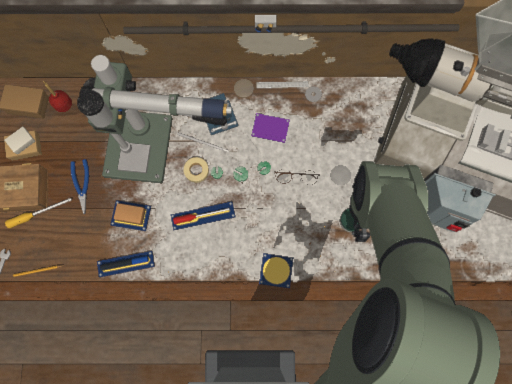

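```bash
python3 - <<'E'
from h import *
import pickle
w=pickle.load(open("w12.pkl","rb"))
print(ray(w,[(208,229),(309,229),(259,184),(259,279)],.032))
E
```

```text
[[ 0.54417332 -0.27862396  0.032     ]
 [ 0.60903522 -0.27843418  0.032     ]
 [ 0.57656698 -0.24848547  0.032     ]
 [ 0.57719568 -0.31587635  0.032     ]]
```

Request:
step_arm --plan '[[[0.05, -0.2, -2, 0], [0.05, -0.2, -4, 0], [0.05, -0.2, -5, 0], [0.05, -0.2, -5.3, 0], [0.05, -0.2, -5.3, 0]]]'

```text
clock: 20.3
position: [0.5755, -0.2831, 0.1779]
tool_rot: [-3.139, -0.014, 0.009]
force: [0.8, 0.7, 0.4]
grip_width: 0.0852
```

Request:
step_arm --plan '[[[0, 0, 0, 0], [0, 0, 0, 0], [0, 0, 0, 0], [0, 0, 0, 0], [0, 0, 0, 0], [0, 0, 0, 0]]]' --jaw 1 --force 50

```text
clock: 20.8
position: [0.5759, -0.2831, 0.1797]
tool_rot: [-3.14, -0.016, 0.009]
force: [-3.4, 2.3, 12.9]
grip_width: 0.0652
```

Request:
step_arm --plan '[[[0, 0, 2, 0], [0, 0, 4, 0], [0, 2, 7, 0], [-1, 4, 10, 0], [-2, 6, 12, 0], [-2, 6, 12, 0]]]'

```text
clock: 21.3
position: [0.556, -0.2196, 0.3049]
tool_rot: [-3.141, -0.021, 0.012]
force: [1.1, -0.1, -1.1]
grip_width: 0.0654
```

```bash
python3 - <<'E'
from h import *
w=snap("wrist","w13")
E
```

```text
(no output)
```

View pics/w13.png

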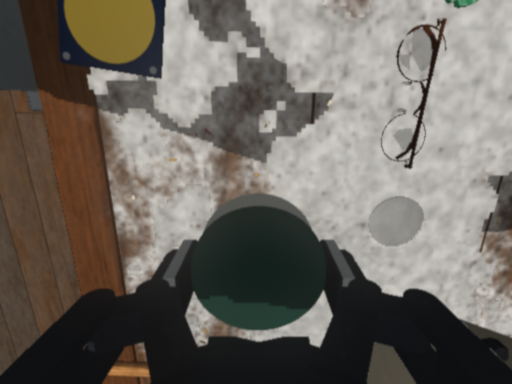

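Request:
step_arm --plan '[[[-2, 2.5, 0, 0], [-4, 5, 0, 0], [-6, 7.5, 0, 0], [-8, 10, 0, 0], [-10, 12.5, 0, 0], [-11.5, 14, 0, 0], [-11.8, 14.5, -2, 0], [-11.8, 14.5, -5, 0], [-11.8, 14.5, -8, 0], [-11.8, 14.5, -9, 0], [-11.8, 14.5, -9, 0], [-11.8, 14.5, -9, 0]]]'

```text
clock: 22.35
position: [0.4384, -0.0766, 0.2129]
tool_rot: [-3.141, -0.019, 0.011]
force: [-0.5, -0.4, 0.2]
grip_width: 0.0651
```

```bash
python3 - <<'E'
from h import *
w=snap("wrist","w14")
s=snap("side","s14");cv2.imwrite("pics/s14c.png",cv2.resize(s["pixels"][130:260,230:370],None,fx=4,fy=4))
E
```

```text
(no output)
```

View pics/w14.png

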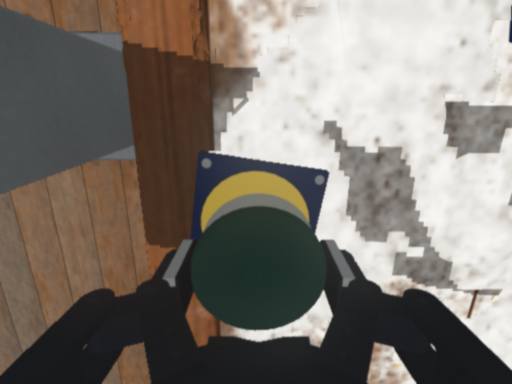

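View pics/s14c.png

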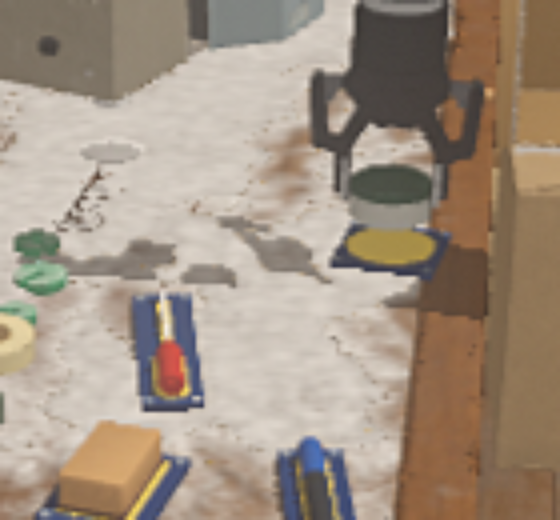

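```bash
python3 - <<'E'
from h import *
import pickle
from scipy.optimize import least_squares
w=pickle.load(open("w14.pkl","rb"))
c=max(blobs(w,(20,100,80),(35,255,255),(190,160,320,240))[0],key=cv2.contourArea).reshape(-1,2)
# outer arc: topmost pixel per column, plus
top={}
for x,y in c: top[x]=min(top.get(x,999),y)
pts=[(x,y) for x,y in top.items() if 203<x<307]
p=ray(w,pts,.008)[:,:2]*1e3
r=least_squares(lambda q:np.hypot(p[:,0]-q[0],p[:,1]-q[1])-36,[440,-75]);print("disc",r.x,np.abs(r.fun).max())
# tin lid: tcp .2129 - .1797 = .033 bottom; lid top .065
m=blobs(w,(60,60,5),(100,255,120),(185,200,335,335),500)[0]
for cc in m:
    q=ray(w,cc.reshape(-1,2),.0655)[:,:2]*1e3;print("lid",q.min(0),q.max(0),q.min(0)/2+q.max(0)/2)
E
```

```text
disc [439.7161883  -75.18731741] 0.33452884922068193
lid [ 408.94441908 -107.81095334] [473.30968732 -44.34104141] [441.1270532  -76.07599737]
```

Request:
step_arm --plan '[[[-0.1, 0.1, -0.8, 0], [-0.12, 0.1, -1.6, 0], [-0.12, 0.1, -2.2, 0], [-0.12, 0.1, -2.5, 0], [-0.12, 0.1, -2.5, 0]]]'

```text
clock: 22.87
position: [0.4373, -0.0756, 0.1882]
tool_rot: [3.141, -0.02, 0.011]
force: [-0.9, -0.1, -1.8]
grip_width: 0.0655
```

Request:
step_arm --plan '[[[0, 0, -0.1, 0], [0, 0, -0.1, 0]]]'

```text
clock: 23.03
position: [0.4374, -0.0756, 0.1877]
tool_rot: [3.141, -0.02, 0.011]
force: [-2.7, 0.6, 15.4]
grip_width: 0.0651
```

Request:
step_arm --plan '[[[0, 0, 0, 0], [0, 0, 0, 0], [0, 0, 0, 0], [0, 0, 0, 0], [0, 0, 0, 0], [0, 0, 0, 0]]]' --jaw 0

```text
clock: 23.53
position: [0.4374, -0.0756, 0.1876]
tool_rot: [3.141, -0.02, 0.011]
force: [0.4, 0.3, -0.6]
grip_width: 0.0855
```

Request:
step_arm --plan '[[[0, 0, 1.5, 0], [0, 0, 4, 0], [0, 0, 8, 0], [0, 0, 12, 0], [1, 4, 16, 0], [2, 8, 18, 0], [2, 8, 18, 0]]]'

```text
clock: 24.12
position: [0.4582, 0.0074, 0.3709]
tool_rot: [-3.141, -0.025, 0.012]
force: [0.7, 0.8, -0.1]
grip_width: 0.0856
```

```bash
python3 - <<'E'
from h import *
w=snap("wrist","w15")
E
```

```text
(no output)
```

View pics/w15.png

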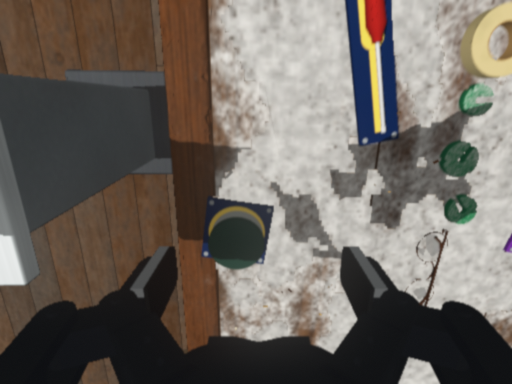

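```bash
python3 - <<'E'
from h import *
import pickle
w=pickle.load(open("w15.pkl","rb"))
s=ray(w,[(211.5,203),(268,209.5),(205.5,255),(262.5,261.5)],.009)[:,:2]*1e3
print("tile",s.mean(0),[np.linalg.norm(s[i]-s[j]) for i,j in((0,1),(0,2),(1,3),(2,3))])
for cc in blobs(w,(60,60,5),(100,255,120),(195,200,285,275),200)[0]:
    q=ray(w,cc.reshape(-1,2),.040)[:,:2]*1e3;print("lid",q.min(0),q.max(0),cv2.minEnclosingCircle(q.astype(np.float32)))
cv2.imwrite("pics/w15c.png",cv2.resize(w["pixels"][190:280,190:290],None,fx=6,fy=6,interpolation=cv2.INTER_CUBIC))
E
```

```text
tile [440.84271243 -74.84062468] [np.float64(70.67883478854516), np.float64(73.52120543101063), np.float64(74.52552417403709), np.float64(75.83825013063924)]
```

View pics/w15c.png

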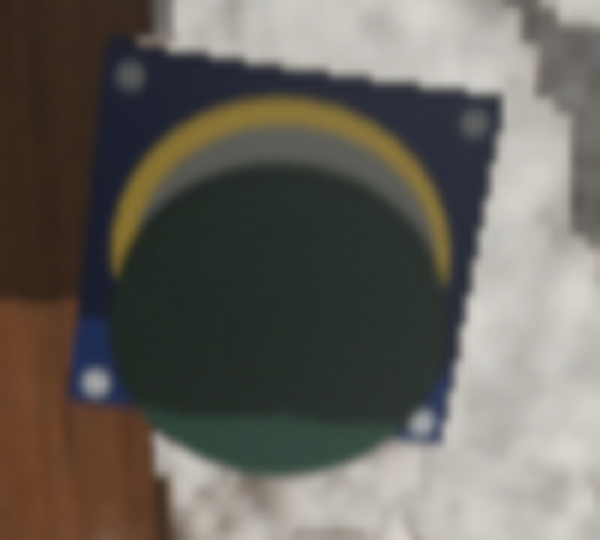

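Request:
step_arm --plan '[[[0.5, 4, 0, 0], [1, 8, 0, 0], [1.5, 12, 0, 0], [2, 16, 0, 0], [2.5, 20, 0, 0], [3, 24, 0, 0], [3.5, 28, 0, 0], [4, 32, 0, 0], [4, 35, 0, 0], [4, 35, 0, 0]]]'

```text
clock: 25.0
position: [0.4969, 0.3653, 0.3708]
tool_rot: [-3.137, -0.025, 0.021]
force: [-0.2, 0.5, 0.2]
grip_width: 0.0855
```

```bash
python3 - <<'E'
from h import *
w=snap("wrist","w16");t=snap("top","t16")
E
```

```text
(no output)
```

View pics/w16.png

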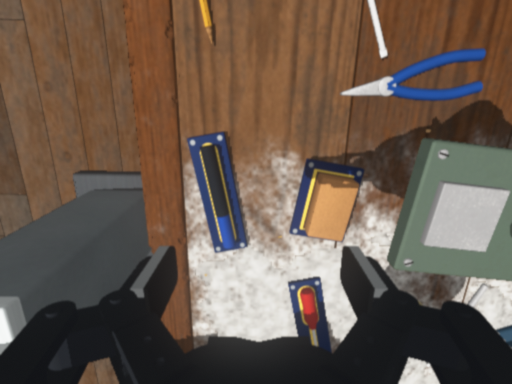

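View pics/t16.png

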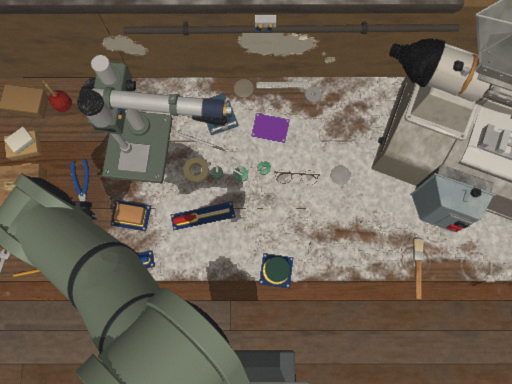

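```bash
python3 - <<'E'
from h import *
import pickle
w=pickle.load(open("w15.pkl","rb"))
P=lambda x,y:(190+x/6-.4,190+y/6-.4)
q=ray(w,[P(110,310),P(449,310),P(281,163),P(281,473)],.040)[:,:2]*1e3; print("lid ext",q.round(1).tolist(),(q[0,0]+q[1,0])/2,(q[2,1]+q[3,1])/2)
s=ray(w,[P(130,76),P(474,123),P(95,382),P(424,424)],.009)[:,:2]*1e3;print("tile",s.mean(0))
q=ray(w,[P(113,250),P(449,260),P(281,97)],.008)[:,:2]*1e3;print("disc L,R,top(y-36)",q)
w=pickle.load(open("w16.pkl","rb"));im=w["pixels"]
cv2.imwrite("pics/w16c.png",cv2.resize(im[120:260,180:380],None,fx=4,fy=4,interpolation=cv2.INTER_CUBIC))
t=pickle.load(open("t16.pkl","rb"))
cv2.imwrite("pics/t16c.png",cv2.resize(t["pixels"][190:290,100:300],None,fx=4,fy=4,interpolation=cv2.INTER_CUBIC))
E
```

```text
lid ext [[408.3, -70.2], [474.6, -70.4], [442.0, -39.2], [441.2, -107.1]] 441.46607672913694 -73.12586993132714
tile [440.22963614 -73.68621185]
disc L,R,top(y-36) [[404.29420416 -72.72969558]
 [476.19568263 -75.17915126]
 [440.55344462 -37.79208371]]
```

View pics/w16c.png

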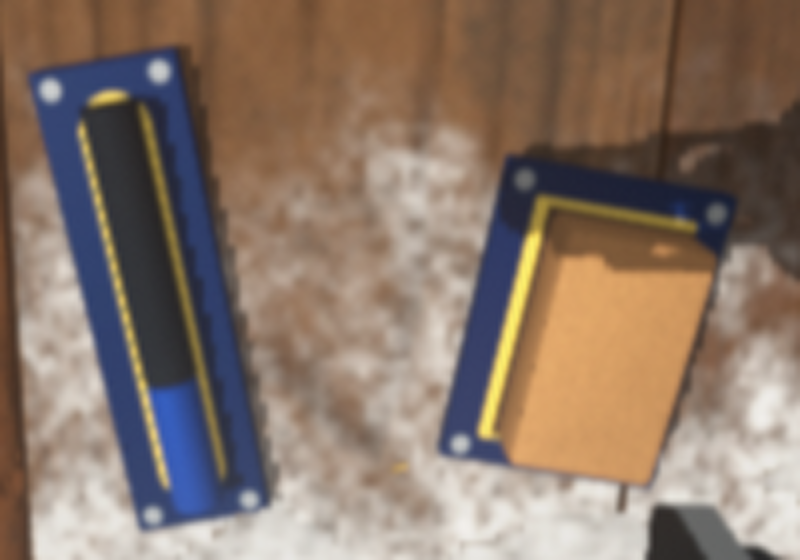

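View pics/t16c.png

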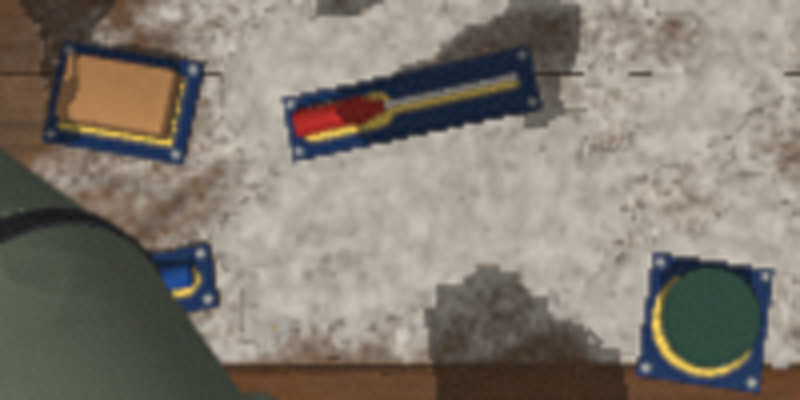

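```bash
python3 - <<'E'
from h import *
import pickle
w=pickle.load(open("w16.pkl","rb"))
P=lambda x,y:(180+x/4-.4,120+y/4-.4)
s=ray(w,[P(525,180),P(716,213),P(460,444)],.009)[:,:2]*1e3
c=(s[1]+s[2])/2;ax=s[0]-s[2];th=np.arctan2(-ax[0],ax[1]);print(c,th,np.linalg.norm(ax),np.linalg.norm(s[1]-s[0]))
R=np.array([[np.cos(th),np.sin(th)],[-np.sin(th),np.cos(th)]])
L=lambda pts,z:(R@((ray(w,[P(*p) for p in pts],z)[:,:2]*1e3-c).T)).T.round(1).tolist()
print("yellow TL,TR?,BL",L([(538,197),(697,222),(480,437)],.008))
print("base TL,BL(edge)",L([(553,212),(502,432)],.008))
print("top TL,TR,BL,BR",L([(561,254),(716,268),(502,463),(648,487)],.034))
E
```

```text
[590.91506303 327.16140378] -0.16444686400433953 87.81685880659388 59.66902366095359
yellow TL,TR?,BL [[-24.5, 39.1], [25.3, 40.2], [-23.8, -41.1]]
base TL,BL(edge) [[-18.8, 35.4], [-17.2, -38.1]]
top TL,TR,BL,BR [[-21.0, 29.1], [23.7, 32.9], [-22.3, -37.2], [23.4, -37.4]]
```

```bash
python3 - <<'E'
from h import *
import pickle
t=pickle.load(open("t16.pkl","rb"))
P=lambda x,y:(100+x/4-.4,190+y/4-.4)
s=ray(t,[P(659,261),P(766,275),P(645,368),P(752,382)],.009)[:,:2]*1e3;print("tile",s.mean(0))
for c in blobs(t,(60,50,10),(95,255,120),(262,255,295,285))[0]: 
    p=(ray(t,c.reshape(-1,2),.040)[:,:2]*1e3).astype(np.float32);print("lid",cv2.minEnclosingCircle(p))
t0=pickle.load(open("f0.pkl","rb"))["top"]
for b in [(180,155,212,185),(275,165,325,190),(325,160,355,190)]:
    print(b,np.abs(t["pixels"][b[1]:b[3],b[0]:b[2]].astype(int)-t0["pixels"][b[1]:b[3],b[0]:b[2]]).mean())
E
```

```text
tile [439.60342088 -77.61743337]
lid ((441.084228515625, -80.09659576416016), 32.362831115722656)
(180, 155, 212, 185) 51.153125
(275, 165, 325, 190) 1.3058666666666667
(325, 160, 355, 190) 1.36
```

```bash
python3 -c "
from workcell import bot
print(bot.job_done(), bot.observe()['clock'])"
```

```text
the job is handed in; nothing more can be done
the job is handed in; nothing more can be done
```

The screwdriver, marker, cork block and tin are each on their own tile, and I handed the job in. The clock read 25 s before the last two pictures, with the arm hovering clear of everything.

Last checks, as offset from the tile centre in tile axes, except the tin, which is in world axes:

| Item | Top camera | Wrist camera |
|---|---|---|
| Screwdriver (handle on the handle end) | across within 0.3 mm, but tip 3.6 mm and handle–blade junction 3 mm off along the length, in opposite directions | about 1 mm across, 2 mm along |
| Marker | under 1 mm | looks centred, not measured after placing |
| Cork block | about 2 mm along y, under 1 mm across | about 1 mm, but a shadow hid part of its edge |
| Tin | 1.5 mm in x, −2.5 mm in y | 1.3 mm in x, 0.6 mm in y |

- **Alignment:** placed yaws matched the tiles within about 1°.
- **Camera disagreement:** the two cameras differed by roughly 4 mm in world y throughout, so I judged each placing against its tile within one picture. The block and tin figures still differ by 2 to 3 mm between cameras. I took the middle and made no correction.
- **Bystanders:** the spectacles and lens disc are unchanged in the top picture. My pixel check on the tape roll failed, I think because of the arm's shadow on it. It looks to be in the same place by eye.

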